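Weigh down the lid lever of the desk bin, bin a dead marker, let the lid close

ROBOT

A 6-joint arm with a two-finger parallel gripper is mounted at the origin on the work surface. World frame = base frame: x ahead of the robot, y to its left, z up, the work surface at z = 0. Lengths are in m, angles in rad, forces in N, time in s.
With the tool pointing down it reaches from about 0.35 to 0.775 m from the base axis. Payload 7.3 kg.
Tool frame: the origin (TCP) lies at the very end of the fingers, on their centre line; the grasp point (between the pads) lies robot.pinch_z behind it (robot.pinch_z is the distance from the TCP to the grasp point, in m); y points along the fingers, z is the direction in which the jaws open and shut, and the axes are right-handed (so a half turn about y gives the same grasp; the last joint's range is limited). The gripper opens to 92 mm and grips with 3 to 60 N. Pads are 19 mm wide; open, the fingers measure 130 mm over their backs; the gripper's body (75 mm by 190 mm) begins 47 mm behind the grasp point.
Start: joints at [1.021, 0.342, 1.524, -0, 1.275, -0.146], TCP at [0.206, 0.483, 0.227] pointing down, gripper open.
Joint ranges: [-2.53, 2.53], [-0.77, 2.02], [0.04, 2.7], [-1, 4.14], [0.28, 2.66], [-3.11, 3.11]. Speed limits (rad/s): [2.57, 2.57, 3.14, 3.14, 3.14, 3.14].

INTERFACE

Orientations are given as [roll, pitch, yaw] about the fixed x, y, z axes, in that order (R = Rz(yaw) Ry(pitch) Rx(roll)).
In Python, from cell import status, viewer, robot gives the robot as it stands. The module is installed in compiled form; this text tells all that it offers.
- The arm moves only by the shell command python3 -m pendant 'ROWS' [FORCE]. ROWS is JSON, a list that holds one entry, the list of rows, each a list of 7 numbers: the shift along the tool's x, y, z in cm, then the turn, a rotation vector about the tool's x, y, z in rad, then the finger opening in cm, from 0 to 9.18. A call has 1 to 20 rows; each row is the pose to reach, as a shift and turn from the pose commanded when the call began, along the tool's axes at that moment; what a row does not reach only later rows make up. A row lasts 1/10 s, in which the tool goes at most 50 mm and 8.59 degrees, less where a joint would pass 70% of its speed; a pose out of reach is approached as far as the arm can. A call with a gripper value outside its range is refused whole. The fingers move at their own pace and stop on an object; FORCE is the grip in N (left out, the last holds). Time passes only in rows, so rows that repeat a pose let the fingers close. It gives the time, the measured TCP pose, the force and the opening at its end, in the units of the state.
- status.observe(): the state, without advancing time (a new reading comes with each control period).
- viewer.read_camera(name): name is "scene" or "top" or "wrist"; returns a dict with "image" (480x640x3 uint8, red, green, blue), "range_z" (480x640 float32, m along the optical axis (not along the pixel's ray), 0 where there is no reading), "fx", "fy", "cx", "cy" (pixels), "camera_from_world" (4x4, takes a point from world to camera coordinates). Camera axes: x right, y up, looking along -z (the intrinsics and any distortion apply to the point x, -y, -z); pixel columns grow to the right and rows downward; lengths in m; the calibration is good to about 2 mm. A picture is of the moment at which its call begins.
- robot.hand_in(): hands the job in, once; it reports no verdict.
The state is a dict: "time": time; "qpos": joint angles; "qvel": joint speeds; "joint_efforts": joint torques, N m; "tool_pos": TCP position; "tool_rot": TCP orientation; "contact_force": force on the tool from outside, world axes, zero at the start; "torque": the same for the moment, N m; "opening": finger opening in m.
Only numpy, scipy, OpenCV 4.12 (cv2) and the standard library are available. Lean on these libraries where they do the work, as an engineer would, in place of code of your own. Each camera call takes 0.05 s, during which the arm holds its last target. There are 200 camera calls.

TASK

Throw the dried-out marker that lies on the table into the lidded desk bin. Take the steel weight out of its rack, stand it on the bare table and let go to change your grip, then set it flat and lengthwise in the seat of the bin's lever, press the lever gently down to its stop and let go, so that the weight alone holds the lid up while you put the marker in. Then take the weight off again so that the lid closes, stand it upright on the bare table, and leave the stapler, bowl, clip and turntable where they are.

Things in the scene. Friction and masses are not known exactly. Their poses are not given: they have to be found in the camera images.
- bin: Grey plastic open-topped desk bin, fixed to the table, 160 (its x) x 180 (its y) x 130 mm high, walls 5 mm. Origin: centre of its underside on the table. Its -x side, with the lever, is the front; z up. The lid lies on the rim, top 137 mm above the table, hinged along the +x rim.
- lid (a joint): Lid angle in rad: 0 closed on the rim, about 1.41 fully raised, standing nearly upright over the bin's +x rim (leaning 9 degrees over the mouth). It is geared to the lever: lid angle = 6 x lever angle.
- lever (a joint): Lever angle in rad: 0 up (rest, outer end raised), 0.235 pressed to its stop (a rubber buffer, about 8 N per mm), level. Sprung upward, and its hinge rubs: pressing it at the seat takes about 10 N in all at first, 7 N near the stop; once down it stays under 3 N or more and rises when freed. So the weight (6 N) alone does not press it down from rest, but holds it once pressed to the stop.
- lever_hinge (a point): Hinge of the lever, in the middle of the bin's front, 13 mm above the table, 84 mm in front of the bin's origin. The lever is a steel strip 44 mm wide and 6 mm thick (its mid-plane through the hinge) sticking out 122 mm from here to the front.
- lever_seat (a point): Centre of the seat, on the lever's upper face, 83 mm from the hinge; x to the bin, y across, z out of the face; 16 mm above the table when pressed (level), 35 at rest (tilted 0.235 rad). Seat 70 mm long: at +x an upright backstop 36 mm high, 4 thick, as wide as the lever; at -x a lip 8 mm high; long sides open. 44 mm between backstop and bin.
- rack: White plastic rack for the weight, fixed to the table: floor 76 (x) x 48 (y) mm, 5 mm thick, with two side walls (at y = +-22 mm, 4 mm thick, 56 mm long, top 43 mm above the table) and a lip across each end (outer faces at x = +-37 mm, 3 mm thick, top 10 mm above the table). Origin: centre of its underside; x along the weight.
- weight: Plain steel gluing weight, loose, 62 (x) x 34 (y) x 38 mm high, about 0.6 kg. Origin: centre of its underside; z up. It starts in the rack, its underside 5 mm above the table, its top level with the side walls, 3 mm clear of them: there it can be taken only by its two ends.
- marker: The dried-out marker: flat-bodied, white with a grey cap, loose, lying flat alone on the table, 105 (x) x 22 (y) x 15 mm high, 20 g. Origin: centre of its underside; x along it, cap at +x.
- stapler: Bystander: green plastic stapler, loose, 125 (x) x 34 (y) x 49 mm high. Origin: centre of its underside.
- bowl: Bystander: white ceramic bowl, loose, 120 mm across, 55 mm high. Origin: centre of its underside.
- clip: Bystander: steel spring clip on a foot holding a clear acrylic sheet upright, loose, 60 (x) x 130 (y) x 115 mm high. Origin: centre of its underside.
- turntable: Bystander: foot of a spinning turntable of upright markers, fixed, 170 mm across and 160 mm high overall. Origin: centre of its underside.
There are look-alikes about, which are no part of the job. There is more than one size of the marker; the job needs the smallest.

How it is judged:
On the way, in this order (a step that is already met when the one before it is completed fails the run):
1. the weight, out of its rack, stands on the bare table and is let go (height (world z) of weight between -0.003 and 0.003 m and angle between weight's own z axis and vertical below 0.06 rad and linear speed of weight below 0.02 m/s and distance of weight from where it was at the start of the episode above 0.05 m and contact force between each of the fingers, the arm and weight below 0.05 N), for 0.2 s.
2. the weight lies flat and lengthwise in the lever's seat, let go, and holds the lid raised (x of weight in the frame of lever_seat between -0.012 and 0.012 m and y of weight in the frame of lever_seat between -0.018 and 0.018 m and z of weight in the frame of lever_seat between -0.004 and 0.005 m and angle between the x axis of weight and the x axis of lever_seat, either way round below 0.2 rad and value of joint lid above 1.25 rad and contact force between each of the fingers, the arm and weight below 0.05 N), for 0.3 s.
3. the marker is in the bin while the weight still holds the lid up (x of marker in the frame of bin between -0.078 and 0.078 m and y of marker in the frame of bin between -0.088 and 0.088 m and z of marker in the frame of bin between 0 and 0.11 m and x of weight in the frame of lever_seat between -0.012 and 0.012 m and y of weight in the frame of lever_seat between -0.018 and 0.018 m and z of weight in the frame of lever_seat between -0.004 and 0.005 m and angle between the x axis of weight and the x axis of lever_seat, either way round below 0.2 rad and value of joint lid above 1.25 rad), for 0.2 s.
At the end, for the whole second after the job is handed in: The marker lies inside the bin, the lid is closed (under 0.06 rad) and the lever up (under 0.01 rad), and the weight stands upright on the bare table (underside within 3 mm of it, tilt under 0.06 rad), all at rest (x of marker in the frame of bin between -0.078 and 0.078 m and y of marker in the frame of bin between -0.088 and 0.088 m and z of marker in the frame of bin between 0 and 0.11 m and value of joint lid below 0.06 rad and value of joint lever below 0.01 rad and height (world z) of weight between -0.003 and 0.003 m and angle between weight's own z axis and vertical below 0.06 rad and linear speed of weight below 0.02 m/s and linear speed of marker below 0.03 m/s); the robot touches nothing.
It fails at once if the lever is forced: the weight is pushed on it with more than 45 N (contact force between weight and bin above 45 N).
It fails at once if the stapler is moved by more than 30 mm (distance of stapler from where it was at the start of the episode above 0.03 m).
It fails at once if the bowl is moved by more than 30 mm (distance of bowl from where it was at the start of the episode above 0.03 m).
It fails at once if the clip is moved by more than 30 mm or tipped over (distance of clip from where it was at the start of the episode above 0.03 m or angle between clip's own z axis and vertical above 0.4 rad).
It fails at once if the turntable is struck (contact force between any of the arm, the fingers and turntable above 5 N).
It also fails if it takes over 72 s, if anything falls off the work surface, if the arm or the gripper's body presses on something with over 40 N, if the wrist force passes 120 N, or if a joint passes its speed limit or range.

## Working session

There is one attempt and no reset: what is moved stays moved. The work goes in short steps, Python scripts to look and compute and a shell command to move; the robot and the scene stay as the last step left them, time stands still between calls to the robot, and variables do not carry over. Pictures are saved under pics/ and viewed, about 8 in all and at most 12, crops included, and the job is handed in when it is done.

```bash
ls; mkdir -p pics
cat > h.py <<'E'
import numpy as np, cv2, json
from cell import status, viewer, robot
from scipy.spatial.transform import Rotation as R
def grab(n,tag):
    c=viewer.read_camera(n)
    cv2.imwrite(f'pics/{tag}.png',c['image'][:,:,::-1]); np.savez(f'pics/{tag}.npz',**c); return c
def load(tag): return dict(np.load(f'pics/{tag}.npz'))
def pt(c,u,v,z=None):
    "world point of pixel (by depth, or on plane world z)"
    T=np.linalg.inv(c['camera_from_world']); d=np.array([(u-c['cx'])/c['fx'],-(v-c['cy'])/c['fy'],-1.])
    o=T[:3,3]; w=T[:3,:3]@d
    r=c['range_z'][int(round(v)),int(round(u))] if z is None else (z-o[2])/w[2]
    return o+r*w
def px(c,p):
    q=c['camera_from_world']@np.append(p,1); return np.array([c['cx']+c['fx']*q[0]/-q[2], c['cy']+c['fy']*q[1]/q[2]])
E
python3 - <<'E'
from h import *
for n in('scene','top','wrist'):
    c=grab(n,n+'0'); print(n,c['fx'],np.round(np.linalg.inv(c['camera_from_world']),3).tolist(), [k for k in c])
s=status.observe(); print(s, robot.pinch_z)
E
```

```text
pics
scene 442.8940351217639 [[0.165, -0.555, 0.815, 1.563], [0.986, 0.111, -0.123, -0.205], [-0.022, 0.824, 0.565, 0.839], [0.0, 0.0, 0.0, 1.0]] ['image', 'range_z', 'fx', 'fy', 'cx', 'cy', 'camera_from_world']
top 601.6573417932533 [[-0.003, 0.992, -0.122, 0.386], [-1.0, -0.004, -0.01, -0.07], [-0.01, 0.122, 0.992, 1.534], [0.0, 0.0, 0.0, 1.0]] ['image', 'range_z', 'fx', 'fy', 'cx', 'cy', 'camera_from_world']
wrist 412.54339557606215 [[0.393, -0.879, -0.268, 0.134], [0.919, 0.376, 0.115, 0.513], [-0.001, -0.292, 0.956, 0.384], [0.0, 0.0, 0.0, 1.0]] ['image', 'range_z', 'fx', 'fy', 'cx', 'cy', 'camera_from_world']
{'time': 0.15, 'qpos': array([ 1.02099958e+00,  3.42593752e-01,  1.52479647e+00,  1.90141384e-06,
        1.27542584e+00, -1.45979233e-01]), 'qvel': array([-0.00049844, -0.00201362, -0.00276972,  0.00010914,  0.00222386,
       -0.00029875]), 'joint_efforts': array([ 1.33297035e-03, -4.31470764e+01, -2.44353354e+01,  7.18794856e-02,
        5.38270595e-02, -1.11303250e-04]), 'tool_pos': array([0.20609272, 0.48251645, 0.22618888]), 'tool_rot': array([-1.57200645e+00,  1.79756403e-04, -4.03818177e-01]), 'contact_force': array([-0.51232107, -0.01380787, -0.13350495]), 'torque': array([-0.01035665,  0.02033379, -0.03054141]), 'opening': 0.09187405944813777} 0.0188
```

View pics/top0.png

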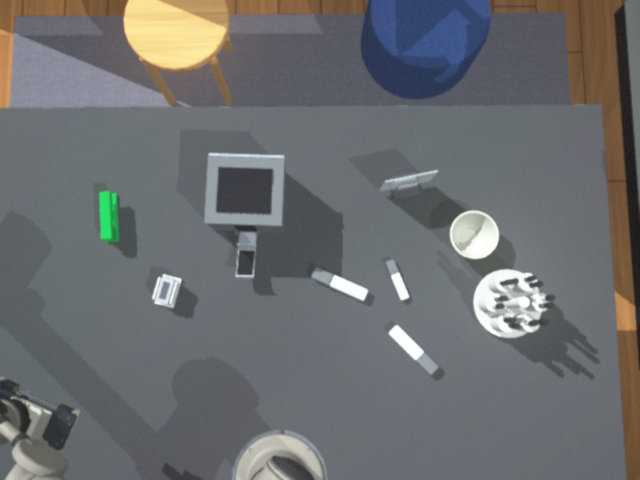

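View pics/scene0.png

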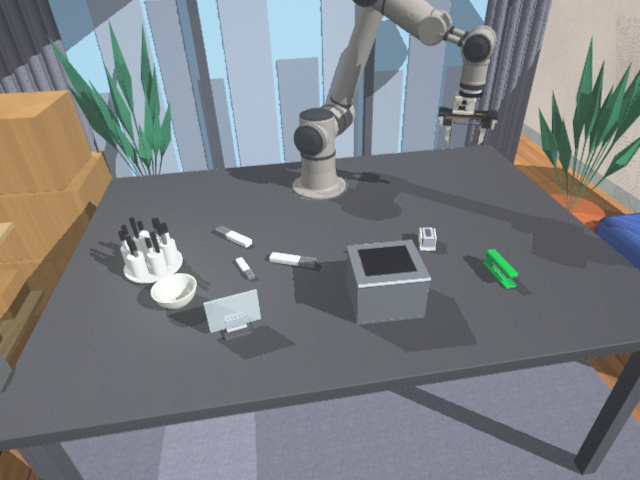

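Top view: three markers, at (340,285), (398,280) and (413,350). The smallest looks like (398,280), cap up at the (390,262) end. The rack with the weight is at (167,291), the bin at (245,188) with its lever running down to (246,277). The stapler is at (109,217), the clip at (410,183), the bowl at (474,235) and the turntable at (510,303). The scene view agrees. Next, one composite close crop.

Run:
```python
from h import *
c=load('top0'); im=c['image'][:,:,::-1]
def crop(u,v,w,h,k): return cv2.resize(im[v:v+h,u:u+w],None,fx=k,fy=k,interpolation=cv2.INTER_CUBIC)
A=crop(140,265,50,50,8);B=crop(373,250,50,50,8); C=crop(200,225,100,60,4)
o=np.zeros((600,800,3),np.uint8); o[:400,:400]=A[:400]; o[:400,400:]=B; 
o=np.vstack([o[:355], np.hstack([C,np.zeros((240,400,3),np.uint8)])])
D=crop(195,140,100,100,4)[:240]; o[355:595,400:]=D
cv2.imwrite('pics/comp.png',o)
for n,(a,b) in dict(m1=((311,272),(369,298)),m2=((388,261),(407,299)),m3=((391,327),(437,375))).items():
    a,b=pt(c,*a,.015),pt(c,*b,.015); print(n,a.round(3),b.round(3),np.linalg.norm(a-b).round(3))
for n,u in dict(rack=(167,291),bin=(245,188),stapler=(109,217),bowl=(474,235),clip=(410,183),tt=(510,303)).items(): print(n,pt(c,*u).round(3))
```

```text
m1 [ 0.504 -0.079  0.015] [ 0.438 -0.225  0.015] 0.16
m2 [ 0.532 -0.274  0.015] [ 0.436 -0.32   0.015] 0.106
m3 [ 0.366 -0.278  0.015] [ 0.248 -0.39   0.015] 0.162
rack [0.456 0.278 0.043]
bin [0.694 0.076 0.143]
stapler [0.642 0.427 0.05 ]
bowl [ 0.599 -0.497  0.006]
clip [ 0.726 -0.329  0.047]
tt [ 0.423 -0.558  0.073]
```

View pics/comp.png

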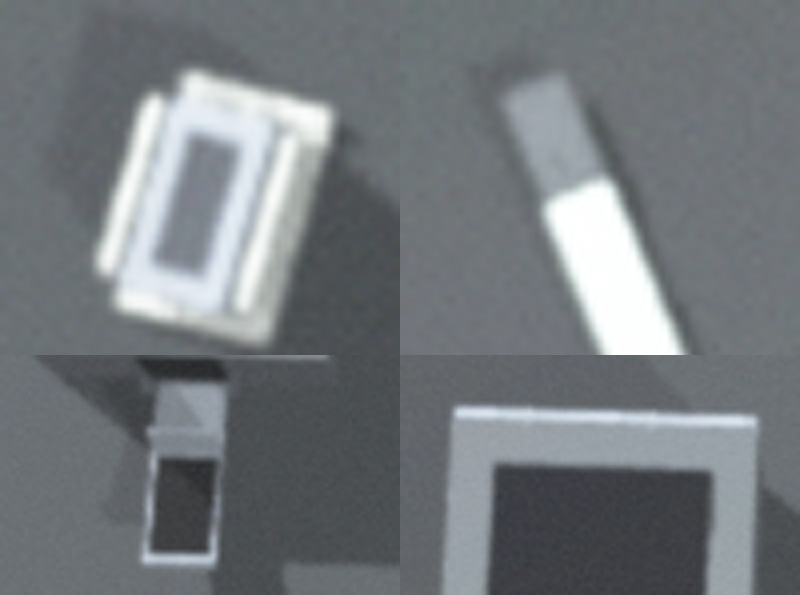

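Crops: the weight, with its dark inset, is centred at top pixel (165.1,290.9), leaning about -0.22 rad. The small marker measures 106 mm at about (0.484,-0.297), cap at the upper left, so it is the right one; the others, 160 and 162 mm, are look-alikes. The lever's seat is at about (245,263). I'll move over the rack and look from close up.

```bash
cat >> h.py <<'E'
def plan(*targets):
    "rows for world targets (x,y,z,yaw[,tilt]) from the present pose"
    s=status.observe(); R0=R.from_euler('xyz',s['tool_rot']); print('at',s['tool_pos'].round(4),s['tool_rot'].round(3),'F',s['contact_force'].round(1),'open',round(s['opening'],4),'t',s['time'])
    for t in targets:
        d=R0.inv().apply(np.array(t[:3])-s['tool_pos'])*100
        rv=(R0.inv()*R.from_euler('xyz',[-np.pi/2,0,t[3]])).as_rotvec()
        print(d.round(2),rv.round(3),'rows>=',round(max(np.linalg.norm(d)/5,np.linalg.norm(rv)/.15),1))
E
python3 - <<'E'
from h import *
plan((.456,.283,.2,-1.795))
c=load('top0')
# lid by depth
V,U=np.mgrid[140:240,195:300]
P=np.array([pt(c,u,v) for u,v in zip(U.ravel(),V.ravel())])
m=(P[:,2]>.12)&(P[:,2]<.16); q=P[m]
(ctr,sz,an)=cv2.minAreaRect((q[:,:2]*1000).astype(np.float32)); print('lid',ctr,sz,an,np.median(q[:,2]))
E
```

```text
at [0.2061 0.4825 0.2262] [-1.572  0.    -0.404] F [-0.5 -0.  -0.1] open 0.0919 t 0.15
[30.82  2.62 -8.52] [1.000e-03 1.391e+00 1.000e-03] rows>= 9.3
lid (693.9767456054688, 78.54727172851562) (184.25863647460938, 172.66378784179688) 87.7767562866211 0.1380455240298366
```

```bash
python3 -m pendant '[[[30.8,2.6,-8.5,0,1.39,0,9.18],[30.8,2.6,-8.5,0,1.39,0,9.18],[30.8,2.6,-8.5,0,1.39,0,9.18],[30.8,2.6,-8.5,0,1.39,0,9.18],[30.8,2.6,-8.5,0,1.39,0,9.18],[30.8,2.6,-8.5,0,1.39,0,9.18],[30.8,2.6,-8.5,0,1.39,0,9.18],[30.8,2.6,-8.5,0,1.39,0,9.18],[30.8,2.6,-8.5,0,1.39,0,9.18],[30.8,2.6,-8.5,0,1.39,0,9.18],[30.8,2.6,-8.5,0,1.39,0,9.18],[30.8,2.6,-8.5,0,1.39,0,9.18],[30.8,2.6,-8.5,0,1.39,0,9.18]]]'
python3 - <<'E'
from h import *
plan((.456,.283,.2,-1.795))
grab('wrist','w1')
E
```

```text
time: 1.45
tool_pos: [0.456, 0.2837, 0.2007]
tool_rot: [-1.571, -0.0, -1.793]
contact_force: [-0.2, 0.2, 0.1]
opening: 0.0917
at [0.456  0.2837 0.2007] [-1.571 -0.    -1.793] F [-0.2  0.2  0.1] open 0.0917 t 1.45
[0.06 0.07 0.02] [0.    0.002 0.   ] rows>= 0.0
```

View pics/w1.png

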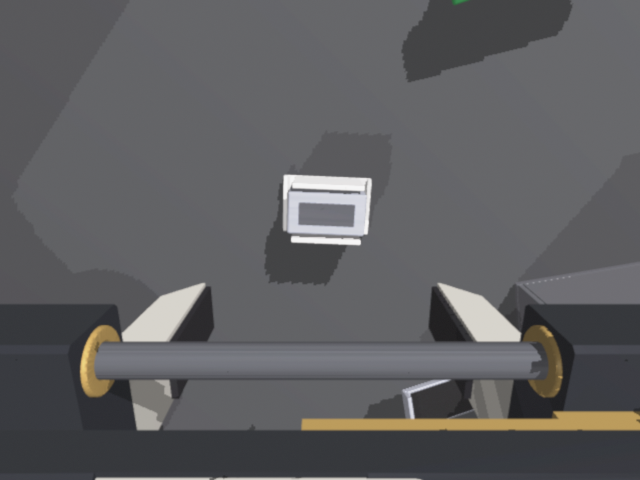

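Wrist view: weight top corners near (288,192), (366,194), (364,236) and (289,234). The rack lips are at both ends, and the fingers stay clear at the bottom.

Run:
```python
from h import *
c=load('w1'); 
P=np.array([pt(c,u,v,.043) for u,v in((288,192),(366,194),(364,236),(289,234))]); print(P.round(4).tolist())
print('ctr',P.mean(0).round(4),'len',np.linalg.norm(P[0]-P[1]).round(4),np.linalg.norm(P[1]-P[2]).round(4))
d=(P[1]+P[2]-P[0]-P[3]); print('yaw',np.arctan2(d[1],d[0]))
print('depth pts',[pt(c,u,v).round(4).tolist() for u,v in((296,200),(327,214),(358,230),(327,190))])
# weight by depth
V,U=np.mgrid[185:242,282:372]; Q=np.array([pt(c,u,v) for u,v in zip(U.ravel(),V.ravel())])
im=c['image'][185:242,282:372].reshape(-1,3).astype(int)
m=(abs(Q[:,2]-.043)<.004)&((im[:,2]-im[:,0])>8); r=cv2.minAreaRect((Q[m][:,:2]*1000).astype(np.float32)); print(m.sum(),r, np.median(Q[m][:,2]))
# two-view height: weight centre in top0 (165.1,290.9)
t=load('top0')
for z in(.03,.043,.056): print(z,pt(t,165.1,290.9,z).round(4),pt(c,326.8,214,z).round(4))
```

```text
[[0.4358, 0.3073, 0.043], [0.4944, 0.2925, 0.043], [0.4864, 0.2594, 0.043], [0.4283, 0.2742, 0.043]]
ctr [0.4612 0.2833 0.043 ] len 0.0605 0.0341
yaw -0.24917550505252584
depth pts [[0.4403, 0.2999, 0.0432], [0.4615, 0.2837, 0.0435], [0.4827, 0.2654, 0.0432], [0.4653, 0.3001, 0.0313]]
2211 ((460.75146484375, 283.7327880859375), (34.38017272949219, 61.10655212402344), 74.68040466308594) 0.04306429194794875
0.03 [0.4572 0.2862 0.03  ] [0.4608 0.2804 0.03  ]
0.043 [0.4565 0.2831 0.043 ] [0.4613 0.2836 0.043 ]
0.056 [0.4559 0.28   0.056 ] [0.4618 0.2867 0.056 ]
```

Weight centre (0.461,0.2835), top z 0.043 in both views, size 61x34, yaw -0.26. The grasp goes down to TCP z 0.016, above the 10 mm lips.

Run:
```python
from h import *
plan((.461,.2835,.06,-1.831),(.461,.2835,.016,-1.831))
```

```text
at [0.456  0.2837 0.2007] [-1.571  0.    -1.793] F [-0.4 -0.3 -0.1] open 0.0921 t 1.5
[-0.09 14.07  0.49] [ 0.     0.038 -0.   ] rows>= 2.8
[-0.09 18.47  0.49] [ 0.     0.038 -0.   ] rows>= 3.7
```

```bash
python3 -m pendant '[[[-0.1,5,0.5,0,0.038,0,9.18],[-0.1,10,0.5,0,0.038,0,9.18],[-0.1,14,0.5,0,0.038,0,9.18],[-0.1,16,0.5,0,0.038,0,9.18],[-0.1,18.4,0.5,0,0.038,0,9.18],[-0.1,18.4,0.5,0,0.038,0,9.18],[-0.1,18.4,0.5,0,0.038,0,5],[-0.1,18.4,0.5,0,0.038,0,5],[-0.1,18.4,0.5,0,0.038,0,5],[-0.1,18.4,0.5,0,0.038,0,5],[-0.1,18.4,0.5,0,0.038,0,5],[-0.1,18.4,0.5,0,0.038,0,5],[-0.1,18.4,0.5,0,0.038,0,5]]]' 40
python3 -m pendant '[[[0,-2,0,0,0,0,5],[0,-4,0,0,0,0,5],[0,-7,0,0,0,0,5],[0,-10,0,0,0,0,5],[0,-10,0,0,0,0,5]]]'
```

```text
time: 2.8
tool_pos: [0.4612, 0.2837, 0.0176]
tool_rot: [-1.57, 0.001, -1.832]
contact_force: [-2.5, -0.3, 7.1]
opening: 0.0619
time: 3.3
tool_pos: [0.4632, 0.2844, 0.12]
tool_rot: [-1.565, 0.004, -1.832]
contact_force: [0.1, -0.1, -6.1]
opening: 0.062
```

Grasped and lifted (-6.1 N, opening 62 mm). I'll carry it to the bare table at (0.40,0.17), yaw along the bin.

Run:
```python
from h import *
plan((.40,.17,.10,-1.61),(.40,.17,.0145,-1.61))
```

```text
at [0.4632 0.2844 0.12  ] [-1.565  0.004 -1.832] F [ 0.1 -0.1 -6.1] open 0.062 t 3.3
[12.69  1.92 -3.16] [-0.006 -0.222 -0.004] rows>= 2.6
[12.73 10.47 -3.21] [-0.006 -0.222 -0.004] rows>= 3.4
```

```bash
python3 -m pendant '[[[4,0.5,-1,0,-0.07,0,5],[8,1,-2,0,-0.15,0,5],[12.7,2,-3.2,-0.006,-0.222,-0.004,5],[12.7,5,-3.2,-0.006,-0.222,-0.004,5],[12.7,8,-3.2,-0.006,-0.222,-0.004,5],[12.7,9.5,-3.2,-0.006,-0.222,-0.004,5],[12.7,10.2,-3.2,-0.006,-0.222,-0.004,5],[12.7,10.4,-3.2,-0.006,-0.222,-0.004,5],[12.7,10.4,-3.2,-0.006,-0.222,-0.004,5]]]'
```

```text
time: 4.2
tool_pos: [0.3965, 0.1689, 0.0124]
tool_rot: [-1.579, -0.004, -1.609]
contact_force: [-0.2, -0.1, -6.2]
opening: 0.0621
```

```bash
python3 -m pendant '[[[0,0.1,0,0,0,0,5],[0,0.2,0,0,0,0,5],[0,0.2,0,0,0,0,5]]]'
```

```text
time: 4.5
tool_pos: [0.3972, 0.169, 0.0121]
tool_rot: [-1.577, -0.003, -1.609]
contact_force: [-5.4, -3.1, 18.7]
opening: 0.0618
```

```bash
python3 -m pendant '[[[0,-0.1,0,0,0,0,9.18],[0,-0.1,0,0,0,0,9.18],[0,-0.1,0,0,0,0,9.18],[0,-0.1,0,0,0,0,9.18],[0,-0.1,0,0,0,0,9.18],[0,-4,0,0,0,0,9.18],[0,-8,0,0,0,0,9.18],[0,-13,0,0,-0.1,0,9.18],[0,-18,0,0,-1.57,0,9.18],[0,-18,0,0,-1.57,0,9.18],[0,-18,0,0,-1.57,0,9.18],[0,-18,0,0,-1.57,0,9.18],[0,-18,0,0,-1.57,0,9.18],[0,-18,0,0,-1.57,0,9.18],[0,-18,0,0,-1.57,0,9.18],[0,-18,0,0,-1.57,0,9.18],[0,-18,0,0,-1.57,0,9.18],[0,-18,0,0,-1.57,0,9.18],[0,-18,0,0,-1.57,0,9.18],[0,-18,0,0,-1.57,0,9.18]]]'
python3 - <<'E'
from h import *
c=grab('wrist','w2'); plan((.4,.17,.1,-.04))
V,U=np.mgrid[0:480,0:640]; V=V.ravel();U=U.ravel()
T=np.linalg.inv(c['camera_from_world']); r=c['range_z'].ravel().astype(float)
Q=T[:3,3]+(T[:3,:3]@np.array([(U-c['cx'])/c['fx']*r,-(V-c['cy'])/c['fy']*r,-r])).T
m=(abs(Q[:,2]-.038)<.004)&(abs(Q[:,0]-.4)<.07)&(abs(Q[:,1]-.17)<.06)
print(m.sum(),cv2.minAreaRect((Q[m][:,:2]*1000).astype(np.float32)),np.median(Q[m][:,2]))
E
```

```text
time: 6.5
tool_pos: [0.3986, 0.1696, 0.1906]
tool_rot: [-1.574, 0.007, -0.043]
contact_force: [-0.5, 0.2, 0.2]
opening: 0.0918
at [0.3986 0.1696 0.1906] [-1.574  0.007 -0.043] F [ 0.9  0.1 -0.3] open 0.0919 t 6.55
[0.2  9.06 0.08] [ 0.003 -0.003 -0.007] rows>= 1.8
3368 ((396.9174499511719, 168.08763122558594), (34.072792053222656, 61.55055236816406), 87.72598266601562) 0.03827815602991588
```

View pics/w2.png

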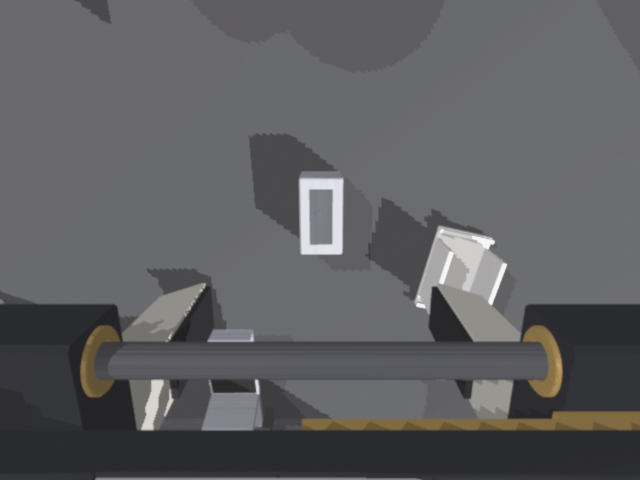

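The weight stands on the table at (0.397,0.168), top 0.038, yaw -0.04. Before regrasping, I'll look at the lever with the empty gripper.

```bash
python3 -m pendant '[[[5,-0.5,-4,0,0,0,9.18],[8,-1,-7,0,0,0,9.18],[10.5,-1.5,-8.5,0,0,-0.007,9.18],[10.5,-1.5,-8.5,0,0,-0.007,9.18],[10.5,-1.5,-8.5,0,0,-0.007,9.18]]]'
python3 - <<'E'
from h import *
c=grab('wrist','w3'); grab('top','top1')
cv2.imwrite('pics/w3c.png',cv2.resize(c['image'][100:340,160:480,::-1],None,fx=2.5,fy=2.5,interpolation=cv2.INTER_CUBIC))
E
```

```text
time: 7.05
tool_pos: [0.5001, 0.0802, 0.2048]
tool_rot: [-1.574, 0.001, -0.043]
contact_force: [-0.8, 0.3, -0.1]
opening: 0.0917
```

View pics/w3c.png

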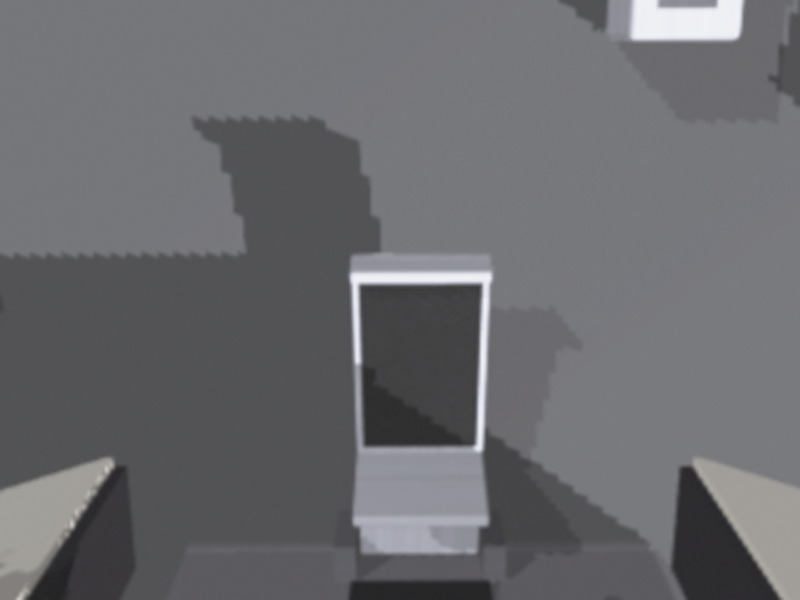

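Crop: the lever lip's top edge is at crop (350-492,278), the seat's dark floor at (362-487, 283-447), and the backstop below it down to row 520, central on the lever. Now its geometry from depth.

Run:
```python
from h import *
c=load('w3'); P=lambda a,b,z=None: pt(c,160+a/2.5,100+b/2.5,z).round(4)
for n,q in dict(lipL=(356,276),lipR=(486,276),floor_top=(423,300),floor_mid=(423,370),floor_bot=(423,435),fL1=(372,300),fR1=(475,300),fL2=(374,435),fR2=(470,435),bs1=(421,465),bs2=(421,500),bs3=(421,515),bin=(421,570)).items(): print(n,P(*q))
# lid outline by wide depth in top1
t=load('top1'); 
V,U=np.mgrid[140:240,195:300]; Q=np.array([pt(t,u,v) for u,v in zip(U.ravel(),V.ravel())])
m=abs(Q[:,2]-.1375)<.006
print(cv2.minAreaRect((Q[m][:,:2]*1000).astype(np.float32)),m.sum())
# lid corners by px from comp: rear edge (455,410)-(757,425) -> crop D origin 195,140 scale4 offset(400,355)
for a,b in((455,410),(757,420)): print('rear',pt(t,195+(a-400)/4,140+(b-355)/4,.137).round(4))
# lever: scan of columns where seat side edges in w3
s=c['range_z'];V,U=np.mgrid[200:300,280:380];Q=np.array([pt(c,u,v) for u,v in zip(U.ravel(),V.ravel())])
m=(Q[:,2]>.008)&(Q[:,0]<.61)&(Q[:,0]>.45)
for x in np.arange(.48,.61,.01):
    k=m&(abs(Q[:,0]-x)<.003)
    if k.sum()>5: print(round(x,3),'y',Q[k,1].min().round(4),Q[k,1].max().round(4),'mid',((Q[k,1].min()+Q[k,1].max())/2).round(4),'z',np.percentile(Q[k,2],[5,50,95]).round(4))
```

```text
lipL [0.4944 0.0651 0.0519]
lipR [0.4958 0.1052 0.0533]
floor_top [0.5054 0.0856 0.0423]
floor_mid [0.5314 0.0848 0.0356]
floor_bot [0.5573 0.0839 0.0292]
fL1 [0.5048 0.0692 0.042 ]
fR1 [0.5064 0.1024 0.0414]
fL2 [0.5572 0.0668 0.0276]
fR2 [0.5581 0.1003 0.0291]
bs1 [0.5655 0.0828 0.0362]
bs2 [0.57   0.0823 0.0545]
bs3 [0.5718 0.0822 0.0616]
bin [0.6139 0.0812 0.0221]
((693.9701538085938, 78.6871337890625), (184.17234802246094, 172.01271057128906), 87.7024917602539) 5107
rear [0.7789 0.1646 0.137 ]
rear [ 0.7717 -0.0159  0.137 ]
0.49 y 0.0624 0.106 mid 0.0842 z [0.0406 0.0452 0.0508]
0.5 y 0.0622 0.1059 mid 0.0841 z [0.0414 0.0426 0.0497]
0.51 y 0.0618 0.1057 mid 0.0837 z [0.0393 0.0405 0.0417]
0.52 y 0.0616 0.1049 mid 0.0832 z [0.0368 0.038  0.0392]
0.53 y 0.0609 0.1048 mid 0.0829 z [0.0342 0.0356 0.0368]
0.54 y 0.0611 0.1039 mid 0.0825 z [0.032  0.0332 0.0346]
0.55 y 0.0605 0.1039 mid 0.0822 z [0.0294 0.0307 0.0322]
0.56 y 0.0598 0.1038 mid 0.0818 z [0.0273 0.0285 0.0298]
0.57 y 0.0595 0.1033 mid 0.0814 z [0.04   0.0475 0.0531]
```

Lever mid-line y=0.083, yaw ≈ -0.037. From lip, backstop and bin the hinge is at x≈0.610 (from height alone 0.6125), so the pressed seat centre is ≈(0.5275,0.083). I'll regrasp the weight by its sides.

Run:
```python
from h import *
plan((.397,.1683,.2,-.039),(.397,.1683,.06,-.039),(.397,.1683,.009,-.039))
```

```text
at [0.4993 0.0812 0.205 ] [-1.574e+00  1.000e-03 -4.000e-02] F [ 0.3  0.4 -0.3] open 0.0916 t 7.15
[-10.57   0.48   8.3 ] [ 0.003 -0.001 -0.001] rows>= 2.7
[-10.56  14.48   8.34] [ 0.003 -0.001 -0.001] rows>= 4.0
[-10.55  19.58   8.36] [ 0.003 -0.001 -0.001] rows>= 4.8
```

```bash
python3 -m pendant '[[[-4,0.5,3,0,0,0,9.18],[-8,0.5,6,0,0,0,9.18],[-10.6,0.5,8.3,0,0,0,9.18],[-10.6,5,8.35,0,0,0,9.18],[-10.6,10,8.35,0,0,0,9.18],[-10.6,14.5,8.35,0,0,0,9.18],[-10.6,17,8.35,0,0,0,9.18],[-10.6,19.4,8.35,0,0,0,9.18],[-10.6,19.5,8.35,0,0,0,2.5],[-10.6,19.5,8.35,0,0,0,2.5],[-10.6,19.5,8.35,0,0,0,2.5],[-10.6,19.5,8.35,0,0,0,2.5],[-10.6,19.5,8.35,0,0,0,2.5],[-10.6,19.5,8.35,0,0,0,2.5],[-10.6,19.5,8.35,0,0,0,2.5],[-10.6,19.5,8.35,0,0,0,2.5]]]' 40
```

```text
time: 8.75
tool_pos: [0.398, 0.1677, 0.0101]
tool_rot: [-1.574, -0.001, -0.04]
contact_force: [0.3, -0.4, 4.0]
opening: 0.0339
```

```bash
cat >> h.py <<'E'
H=np.array([.610,.0800,.013]); YAW=-.038
def seatpose(phi,n=0.,dx=.001,tcp=.0101):
    "TCP pose with the weight in the seat at lever angle-up phi, raised n along the normal"
    u=np.array([np.cos(YAW),np.sin(YAW),0]); r,h=.083-dx,.003+tcp+n
    p=H-u*(r*np.cos(phi)-h*np.sin(phi))+np.array([0,0,r*np.sin(phi)+h*np.cos(phi)])
    return p,R.from_euler('z',YAW)*R.from_euler('y',phi)*R.from_euler('x',-np.pi/2)
def rows(*poses):
    s=status.observe(); R0=R.from_euler('xyz',s['tool_rot']); print('at',s['tool_pos'].round(4),s['tool_rot'].round(3),'F',s['contact_force'].round(1),'open',round(s['opening'],4),'t',round(s['time'],2))
    for p,q in poses: print(p.round(4),(R0.inv().apply(p-s['tool_pos'])*100).round(2),(R0.inv()*q).as_rotvec().round(3))
E
python3 - <<'E'
from h import *
rows(*[seatpose(.235,n) for n in(.09,.045,.012)])
E
```

```text
at [0.398  0.1677 0.0101] [-1.574e+00 -1.000e-03 -4.000e-02] F [ 0.3 -0.4  4. ] open 0.0339 t 8.75
[0.5543 0.0821 0.1324] [ 15.98 -12.18  -7.96] [ 0.003 -0.002  0.236]
[0.5438 0.0825 0.0886] [14.92 -7.81 -7.95] [ 0.003 -0.002  0.236]
[0.5362 0.0828 0.0565] [14.15 -4.6  -7.94] [ 0.003 -0.002  0.236]
```

```bash
python3 -m pendant '[[[0,-5,0,0,0,0,2.5],[0,-9,0,0,0,0,2.5],[3,-12.2,-2,0,0,0.1,2.5],[7,-12.2,-4,0,0,0.2,2.5],[11,-12.2,-6,0,0,0.236,2.5],[14,-12.2,-7.5,0,0,0.236,2.5],[16,-12.2,-8,0,0,0.236,2.5],[16,-12.2,-8,0,0,0.236,2.5],[15.5,-10,-8,0,0,0.236,2.5],[14.9,-7.8,-8,0,0,0.236,2.5],[14.9,-7.8,-8,0,0,0.236,2.5],[14.9,-7.8,-8,0,0,0.236,2.5]]]'
python3 - <<'E'
from h import *
rows(*[seatpose(.235,n) for n in(.045,.012,0.003,0)])
c=grab('wrist','w4'); cv2.imwrite('pics/w4c.png',cv2.resize(c['image'][120:360,160:480,::-1],None,fx=2.5,fy=2.5,interpolation=cv2.INTER_CUBIC))
E
```

```text
time: 9.95
tool_pos: [0.5428, 0.0822, 0.0882]
tool_rot: [-1.574, 0.237, -0.04]
contact_force: [0.6, -0.5, -5.0]
opening: 0.0336
at [0.5428 0.0822 0.0882] [-1.574  0.237 -0.04 ] F [ 0.6 -0.5 -5. ] open 0.0336 t 9.95
[0.5438 0.0825 0.0886] [ 0.09 -0.06  0.04] [ 0.003 -0.002 -0.002]
[0.5362 0.0828 0.0565] [0.09 3.24 0.05] [ 0.003 -0.002 -0.002]
[0.5341 0.0829 0.0478] [0.1  4.14 0.05] [ 0.003 -0.002 -0.002]
[0.5334 0.0829 0.0448] [0.1  4.44 0.05] [ 0.003 -0.002 -0.002]
```

View pics/w4c.png

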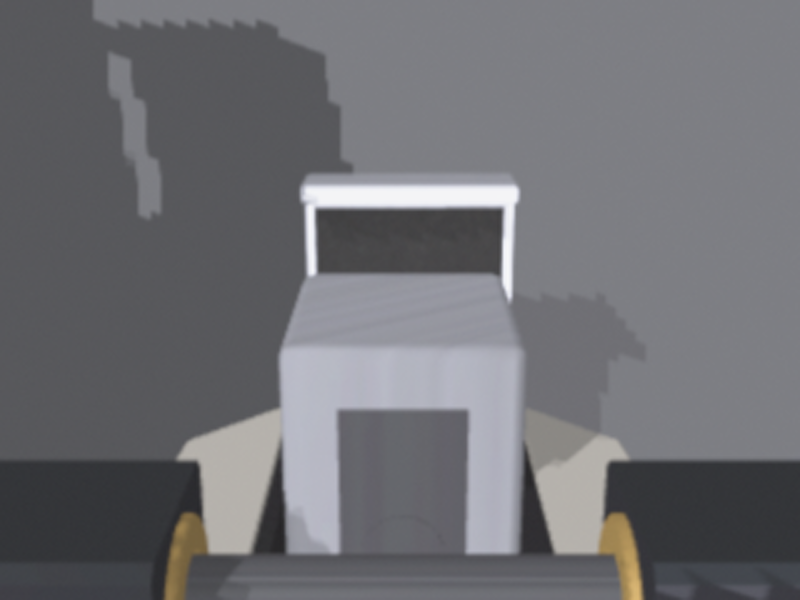

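Crop: the gripped weight is over the seat. Its outer bottom edge is at (403,273) and the lip top at (302-517, 190-207). It is about 1 mm to one side, so I'll add +0.1 cm along tool z. Checking lengthwise against the model.

Run:
```python
from h import *
c=load('w4'); u=np.array([np.cos(YAW),np.sin(YAW),0]); f=.235
L=lambda r,h: H-u*(r*np.cos(f)-h*np.sin(f))+np.array([0,0,r*np.sin(f)+h*np.cos(f)])
tr=lambda p:(px(c,p)-[160,120])*2.5
print('lip inner top',tr(L(.118,.011)),'outer top',tr(L(.122,.011)),'weight outer bottom',tr(L(.114,.003+.0445)), 'outer top edge',tr(L(.114,.003+.0445+.038)))
for q in((409,205),(409,180),(409,190)): print(pt(c,160+q[0]/2.5,120+q[1]/2.5).round(4))
print(L(.118,.011),L(.122,.011))
```

```text
lip inner top [407.04665439 202.93559194] outer top [407.02583989 183.41910849] weight outer bottom [407.58834204 270.73891145] outer top edge [408.40987735 347.20500861]
[0.4981 0.0847 0.0423]
[0.4932 0.0848 0.0502]
[0.4953 0.0848 0.0521]
[0.49788558 0.0842624  0.05117313] [0.49399833 0.08441019 0.0521045 ]
```

The model matches to under 1 mm. I'll descend to just above the seat.

```bash
python3 -m pendant '[[[0.1,1.5,0.1,0,0,0,2.5],[0.1,3,0.1,0,0,0,2.5],[0.1,4,0.1,0,0,0,2.5],[0.1,4,0.1,0,0,0,2.5]]]'
python3 - <<'E'
from h import *
H[1]+=.001
rows(*[seatpose(f,n) for f,n in((.235,0),(.18,0),(.12,0),(.06,0),(0,0.001),(0,0),(0,-.0015))])
E
```

```text
time: 10.4
tool_pos: [0.5346, 0.0832, 0.0488]
tool_rot: [-1.574, 0.237, -0.04]
contact_force: [-0.1, 0.2, -5.1]
opening: 0.0336
at [0.5346 0.0832 0.0488] [-1.574  0.237 -0.04 ] F [-0.1  0.2 -5.1] open 0.0336 t 10.4
[0.5334 0.0839 0.0448] [-0.03  0.42  0.07] [ 0.003 -0.002 -0.002]
[0.5317 0.084  0.0406] [-0.09  0.87  0.07] [ 0.003 -0.002 -0.057]
[0.5302 0.084  0.0358] [-0.13  1.37  0.07] [ 0.003 -0.002 -0.117]
[0.529  0.0841 0.031 ] [-0.13  1.87  0.07] [ 0.003 -0.002 -0.177]
[0.5281 0.0841 0.0271] [-0.13  2.27  0.07] [ 0.003 -0.002 -0.237]
[0.5281 0.0841 0.0261] [-0.11  2.36  0.07] [ 0.003 -0.002 -0.237]
[0.5281 0.0841 0.0246] [-0.07  2.51  0.07] [ 0.003 -0.002 -0.237]
```

Press slowly, first to just short of the stop.

```bash
python3 -m pendant '[[[0,0.3,0,0,0,0,2.5],[-0.03,0.45,0,0,0,0,2.5],[-0.06,0.65,0,0,0,-0.03,2.5],[-0.09,0.87,0,0,0,-0.057,2.5],[-0.1,1.1,0,0,0,-0.085,2.5],[-0.13,1.37,0,0,0,-0.117,2.5],[-0.13,1.6,0,0,0,-0.147,2.5],[-0.13,1.87,0,0,0,-0.177,2.5]]]'
python3 -m pendant '[[[0,0.15,0,0,0,-0.03,2.5],[0,0.3,0,0,0,-0.06,2.5],[0,0.3,0,0,0,-0.06,2.5]]]'
```

```text
time: 11.2
tool_pos: [0.5306, 0.0833, 0.0331]
tool_rot: [-1.574, 0.054, -0.04]
contact_force: [-0.4, -0.1, 2.4]
opening: 0.034
time: 11.5
tool_pos: [0.5292, 0.0834, 0.0293]
tool_rot: [-1.574, -0.003, -0.04]
contact_force: [-1.1, -0.4, -3.9]
opening: 0.0338
```

```bash
python3 -m pendant '[[[-0.05,0.1,0,0,0,0,2.5],[-0.1,0.2,0,0,0,0,2.5],[-0.1,0.3,0,0,0,0,2.5],[-0.1,0.3,0,0,0,0,2.5]]]'; python3 -m pendant '[[[0,0.05,0,0,0,0,2.5],[0,0.1,0,0,0,0,2.5],[0,0.1,0,0,0,0,2.5]]]'
python3 - <<'E'
from h import *
c=grab('scene','s1'); cv2.imwrite('pics/s1c.png',cv2.resize(c['image'][130:340,300:500,::-1],None,fx=2.5,fy=2.5,interpolation=cv2.INTER_CUBIC))
E
```

```text
time: 11.9
tool_pos: [0.529, 0.0834, 0.026]
tool_rot: [-1.574, -0.003, -0.04]
contact_force: [-2.5, 0.7, 5.3]
opening: 0.0337
time: 12.2
tool_pos: [0.529, 0.0834, 0.0258]
tool_rot: [-1.574, -0.003, -0.04]
contact_force: [-5.2, 0.1, 12.3]
opening: 0.0332
```

View pics/s1c.png

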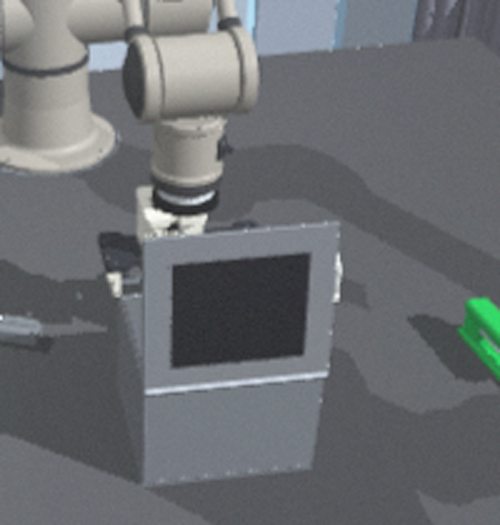

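The scene view shows the lid standing fully upright at crop (145-340, 225-385). The pressing force is about 17 N and the weight is at the stop. I'll let go and rise.

```bash
python3 -m pendant '[[[0,0,0,0,0,0,4],[0,0,0,0,0,0,5],[0,0,0,0,0,0,6],[0,0,0,0,0,0,7],[0,0,0,0,0,0,7],[0,0,0,0,0,0,7],[0,-3,0,0,0,0,7],[-1,-7,0,0,0,0,7],[-3,-12,0,0,0,0,7],[-4,-17,0,0,0,0,7],[-4,-18,0,0,0,0,7],[-4,-18,0,0,0,0,7]]]'
python3 - <<'E'
from h import *
c=grab('wrist','w5'); t=grab('top','top2')
V,U=np.mgrid[0:480,0:640]; V=V.ravel();U=U.ravel()
T=np.linalg.inv(c['camera_from_world']); r=c['range_z'].ravel().astype(float)
Q=T[:3,3]+(T[:3,:3]@np.array([(U-c['cx'])/c['fx']*r,-(V-c['cy'])/c['fy']*r,-r])).T
m=(abs(Q[:,2]-.054)<.006)&(abs(Q[:,0]-.53)<.05)&(abs(Q[:,1]-.083)<.03)
print(m.sum(),cv2.minAreaRect((Q[m][:,:2]*1000).astype(np.float32)),np.percentile(Q[m][:,2],[5,50,95]))
cv2.imwrite('pics/t2c.png',np.hstack([cv2.resize(t['image'][130:310,190:310,::-1],None,fx=3,fy=3),cv2.resize(c['image'][100:370,160:480,::-1],(430,540))[:540]]))
plan((.484,-.297,.2,.447))
E
```

```text
time: 13.45
tool_pos: [0.4893, 0.0856, 0.2071]
tool_rot: [-1.574, -0.008, -0.04]
contact_force: [0.7, -0.5, -0.6]
opening: 0.0701
3358 ((531.071533203125, 82.84241485595703), (43.54849624633789, 68.19376373291016), 88.07928466796875) [0.05157728 0.05420163 0.05550904]
at [0.4878 0.0855 0.2035] [-1.574e+00 -1.000e-03 -4.000e-02] F [-0.8 -0.2  0.2] open 0.0698 t 13.55
[  1.14   0.48 -38.23] [ 0.003 -0.487  0.   ] rows>= 7.7
```

View pics/t2c.png

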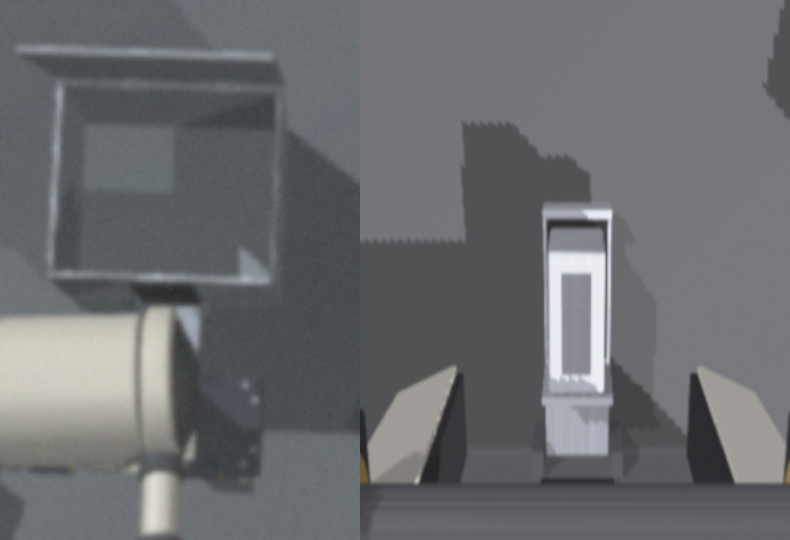

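The lid stays up: in the left half the mouth is open and the lid is edge-on at the rear. In the right half the weight lies square in the seat near the backstop, top z 0.054. Now over to the marker.

```bash
python3 -m pendant '[[[0.2,0.5,-5,0,-0.1,0,7],[0.5,0.5,-10,0,-0.2,0,7],[0.8,0.5,-15,0,-0.3,0,7],[1,0.5,-20,0,-0.4,0,7],[1.1,0.5,-25,0,-0.487,0,7],[1.1,0.5,-30,0,-0.487,0,7],[1.1,0.5,-35,0,-0.487,0,7],[1.1,0.5,-38.2,0,-0.487,0,7],[1.1,0.5,-38.2,0,-0.487,0,7],[1.1,0.5,-38.2,0,-0.487,0,7],[1.1,0.5,-38.2,0,-0.487,0,7]]]'
python3 - <<'E'
from h import *
c=grab('wrist','w6')
V,U=np.mgrid[0:480,0:640]; V=V.ravel();U=U.ravel()
T=np.linalg.inv(c['camera_from_world']); r=c['range_z'].ravel().astype(float)
Q=T[:3,3]+(T[:3,:3]@np.array([(U-c['cx'])/c['fx']*r,-(V-c['cy'])/c['fy']*r,-r])).T
m=(abs(Q[:,2]-.015)<.005)&(np.hypot(Q[:,0]-.484,Q[:,1]+.297)<.07)
rr=cv2.minAreaRect((Q[m][:,:2]*1000).astype(np.float32)); print(m.sum(),rr,np.median(Q[m][:,2]))
t=load('top0')
a=rr[0][0]/1000,rr[0][1]/1000; p=px(c,[*a,.015]); print('two-view',[(z,pt(c,*p,z)[:2].round(4),pt(t,397.5,280,z)[:2].round(4)) for z in(.005,.015,.025)])
plan((*a,.2,.447),(*a,.05,.447),(*a,.004,.447))
E
```

```text
time: 14.65
tool_pos: [0.4836, -0.2953, 0.1991]
tool_rot: [-1.572, 0.001, 0.448]
contact_force: [0.3, 0.1, -0.1]
opening: 0.0695
3075 ((487.9648742675781, -298.9888000488281), (104.90388488769531, 22.969392776489258), 21.52191925048828) 0.01431726018461199
two-view [(0.005, array([ 0.4902, -0.2981]), array([ 0.4841, -0.2987])), (0.015, array([ 0.488, -0.299]), array([ 0.4835, -0.2972])), (0.025, array([ 0.4858, -0.2999]), array([ 0.4829, -0.2957]))]
at [ 0.4839 -0.2952  0.1996] [-1.572e+00  1.000e-03  4.490e-01] F [ 0.1 -0.2 -0.3] open 0.07 t 14.7
[ 0.2  -0.04 -0.52] [ 0.002  0.002 -0.001] rows>= 0.1
[ 0.21 14.96 -0.5 ] [ 0.002  0.002 -0.001] rows>= 3.0
[ 0.22 19.56 -0.49] [ 0.002  0.002 -0.001] rows>= 3.9
```

Wrist: marker 105x23 mm, centre (0.488,-0.299), top 0.0143, yaw 0.376. I'll grasp it across.

```bash
python3 -m pendant '[[[0.2,5,-0.5,0,0.073,0,7],[0.2,10,-0.5,0,0.073,0,7],[0.2,15,-0.5,0,0.073,0,7],[0.2,17.5,-0.5,0,0.073,0,7],[0.2,19.2,-0.5,0,0.073,0,7],[0.2,19.6,-0.5,0,0.073,0,7],[0.2,19.6,-0.5,0,0.073,0,1],[0.2,19.6,-0.5,0,0.073,0,1],[0.2,19.6,-0.5,0,0.073,0,1],[0.2,19.6,-0.5,0,0.073,0,1],[0.2,19.6,-0.5,0,0.073,0,1],[0.2,19.6,-0.5,0,0.073,0,1],[0.2,19.6,-0.5,0,0.073,0,1],[0.2,19.6,-0.5,0,0.073,0,1]]]' 15
python3 -m pendant '[[[0,-4,0,0,0,0,1],[0,-9,0,0,0,0,1],[0,-14,0,0,0,0,1],[0,-19,0,0,0,0,1],[0,-23,0,0,0,0,1],[0,-23,0,0,0,0,1]]]'
python3 - <<'E'
from h import *
B=H+np.array([np.cos(YAW),np.sin(YAW),0])*(.084-.015); print(B)
plan((B[0],B[1],.235,YAW),(B[0],B[1],.12,YAW),(B[0],B[1],.10,YAW))
E
```

```text
time: 16.1
tool_pos: [0.4882, -0.301, 0.0047]
tool_rot: [-1.574, -0.0, 0.374]
contact_force: [-1.0, 0.6, 2.7]
opening: 0.0218
time: 16.7
tool_pos: [0.49, -0.3019, 0.2411]
tool_rot: [-1.585, -0.006, 0.374]
contact_force: [0.5, 0.4, 0.1]
opening: 0.0218
[0.67895019 0.07737863 0.013     ]
at [ 0.49   -0.3019  0.2411] [-1.585 -0.006  0.374] F [0.5 0.4 0.1] open 0.0218 t 16.7
[31.45  0.4  28.39] [0.013 0.412 0.009] rows>= 8.5
[31.38 11.9  28.56] [0.013 0.412 0.009] rows>= 8.8
[31.37 13.9  28.59] [0.013 0.412 0.009] rows>= 8.9
```

Marker gripped (21.8 mm). I'll carry it over the mouth.

```bash
python3 -m pendant '[[[3.5,0.4,3.2,0,0.05,0,1],[7,0.4,6.4,0,0.1,0,1],[10.5,0.4,9.5,0,0.2,0,1],[14,0.4,12.7,0,0.3,0,1],[17.5,0.4,15.9,0,0.412,0,1],[21,0.4,19,0,0.412,0,1],[24.5,0.4,22.2,0,0.412,0,1],[28,0.4,25.3,0,0.412,0,1],[31.4,0.4,28.4,0,0.412,0,1],[31.4,0.4,28.4,0,0.412,0,1],[31.4,0.4,28.4,0,0.412,0,1]]]'
python3 - <<'E'
from h import *
B=H+np.array([np.cos(YAW),np.sin(YAW),0])*(.084-.015)
plan((B[0],B[1],.235,YAW),(B[0],B[1],.105,YAW))
c=grab('scene','s2'); cv2.imwrite('pics/s2c.png',cv2.resize(c['image'][100:340,260:500,::-1],None,fx=2.5,fy=2.5))
E
```

```text
time: 17.8
tool_pos: [0.676, 0.0801, 0.2278]
tool_rot: [-1.574, 0.001, -0.036]
contact_force: [0.4, -0.2, 0.3]
opening: 0.0221
at [0.676  0.0801 0.2278] [-1.574e+00  1.000e-03 -3.600e-02] F [ 0.4 -0.2  0.3] open 0.0221 t 17.8
[ 0.3  -0.72 -0.26] [ 0.004  0.002 -0.001] rows>= 0.2
[ 0.31 12.28 -0.22] [ 0.004  0.002 -0.001] rows>= 2.5
```

View pics/s2c.png

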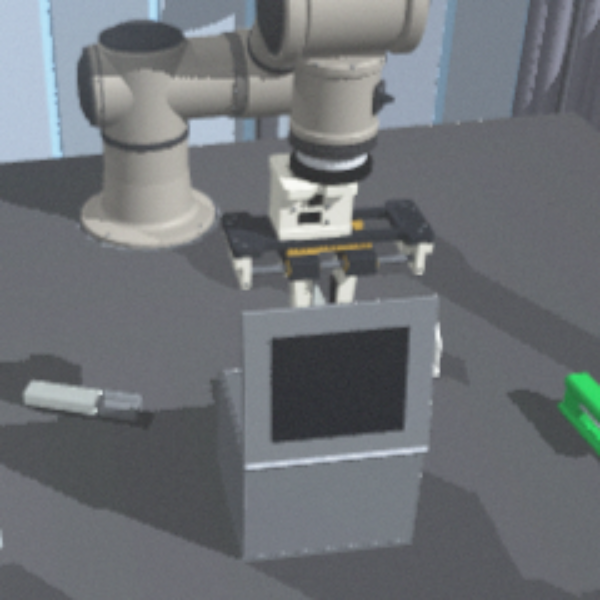

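The gripper hangs clear in front of the raised lid, at (440,305) crop. I'll lower and release.

```bash
python3 -m pendant '[[[0,3,-0.2,0,0,0,1],[0,6,-0.2,0,0,0,1],[0,9,-0.2,0,0,0,1],[0,10.5,-0.2,0,0,0,1],[0,10.5,-0.2,0,0,0,1],[0,10.5,-0.2,0,0,0,5],[0,10.5,-0.2,0,0,0,5],[0,10.5,-0.2,0,0,0,5],[0,10.5,-0.2,0,0,0,5],[0,10.5,-0.2,0,0,0,5],[0,7,-0.2,0,0,0,5],[0,3,-0.2,0,0,0,5],[0,0,-0.2,0,0,0,5],[0,0,-0.2,0,0,0,5]]]'
python3 - <<'E'
from h import *
grab('top','top3'); c=grab('wrist','w7')
plan((.47,.0835,.21,YAW),)
E
```

```text
time: 19.25
tool_pos: [0.6783, 0.0771, 0.2356]
tool_rot: [-1.574, -0.012, -0.038]
contact_force: [0.8, -0.2, -0.0]
opening: 0.0498
at [0.6764 0.077  0.2303] [-1.574 -0.003 -0.038] F [0.6 0.1 0.3] open 0.05 t 19.35
[-20.65   1.96  -0.12] [0.003 0.    0.003] rows>= 4.1
```

```bash
python3 -m pendant '[[[-5,0,0,0,0,0,7],[-10,0,0,0,0,0,7],[-15,1,0,0,0,0,7],[-19,2,0,0,0,0,7],[-19,2,0,0,0,0,7],[-19,2,0,0,0,0,7]]]'
python3 - <<'E'
from h import *
t=grab('top','top4'); c=grab('wrist','w8')
V,U=np.mgrid[0:480,0:640]; V=V.ravel();U=U.ravel()
T=np.linalg.inv(c['camera_from_world']); r=c['range_z'].ravel().astype(float)
Q=T[:3,3]+(T[:3,:3]@np.array([(U-c['cx'])/c['fx']*r,-(V-c['cy'])/c['fy']*r,-r])).T
b=c['image'].reshape(-1,3).astype(int); bl=(b[:,2]-b[:,0]>5)&(b.sum(1)>420)
m=(abs(Q[:,2]-.054)<.005)&(abs(Q[:,0]-.53)<.05)&(abs(Q[:,1]-.083)<.017)
print(m.sum(),cv2.minAreaRect((Q[m][:,:2]*1000).astype(np.float32)),np.percentile(Q[m][:,2],[5,50,95]))
# x profile along mid-line
k=(abs(Q[:,1]-.083)<.002)&(Q[:,0]>.47)&(Q[:,0]<.6)
for x in np.arange(.485,.58,.004):
    j=k&(abs(Q[:,0]-x)<.002)
    if j.any(): print(round(x,3),np.percentile(Q[j,2],[10,90]).round(4),end=' ')
cv2.imwrite('pics/t4c.png',np.hstack([cv2.resize(t['image'][130:310,190:310,::-1],None,fx=3,fy=3),cv2.resize(c['image'][100:370,160:480,::-1],(430,540))]))
E
```

```text
time: 19.95
tool_pos: [0.4854, 0.0841, 0.2085]
tool_rot: [-1.574, -0.0, -0.037]
contact_force: [0.3, -0.3, 0.8]
opening: 0.0699
3178 ((531.530029296875, 82.91357421875), (33.80672836303711, 69.57835388183594), 89.6666488647461) [0.05177731 0.05421824 0.05549817]
0.485 [-0.0003  0.0007] 0.489 [-0.0004  0.0244] 0.493 [0.0164 0.0245] 0.497 [0.0168 0.0531] 0.501 [0.0536 0.055 ] 0.505 [0.0536 0.0554] 0.509 [0.0538 0.0554] 0.513 [0.0534 0.0554] 0.517 [0.0538 0.0556] 0.521 [0.0539 0.0554] 0.525 [0.0543 0.0559] 0.529 [0.0543 0.0557] 0.533 [0.0541 0.0553] 0.537 [0.0537 0.0554] 0.541 [0.0542 0.0554] 0.545 [0.0539 0.0557] 0.549 [0.0536 0.0553] 0.553 [0.0536 0.055 ] 0.557 [0.0535 0.055 ] 0.561 [0.0488 0.0523] 0.565 [0.0513 0.0528]
```

View pics/t4c.png

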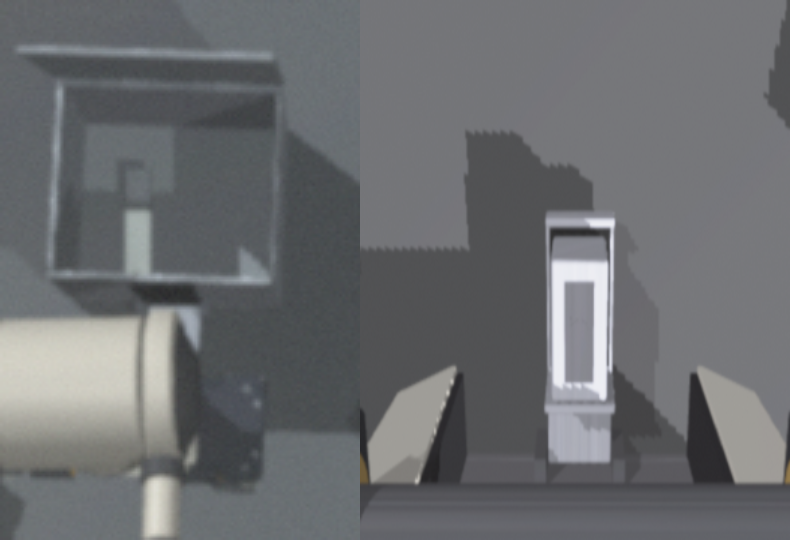

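The marker lies in the bin at (138,220) left crop, lid up; the weight is still in the seat, x 0.499-0.560. I'll regrasp it by its sides and lift it off in the reverse arc.

Run:
```python
from h import *
plan((.529,.083,.07,YAW),(.529,.083,.0265,YAW))
```

```text
at [0.4876 0.084  0.2093] [-1.574 -0.003 -0.038] F [ 0.1 -0.   0.5] open 0.0702 t 20.05
[ 4.1  13.94  0.1 ] [0.003 0.    0.003] rows>= 2.9
[ 4.09 18.29  0.11] [0.003 0.    0.003] rows>= 3.7
```

```bash
python3 -m pendant '[[[2,4,0.1,0,0,0,7],[4.1,8,0.1,0,0,0,7],[4.1,12,0.1,0,0,0,7],[4.1,15,0.1,0,0,0,7],[4.1,17.5,0.1,0,0,0,7],[4.1,18.2,0.1,0,0,0,7],[4.1,18.2,0.1,0,0,0,7],[4.1,18.2,0.1,0,0,0,2.5],[4.1,18.2,0.1,0,0,0,2.5],[4.1,18.2,0.1,0,0,0,2.5],[4.1,18.2,0.1,0,0,0,2.5],[4.1,18.2,0.1,0,0,0,2.5],[4.1,18.2,0.1,0,0,0,2.5],[4.1,18.2,0.1,0,0,0,2.5]]]' 40
python3 - <<'E'
from h import *
H[1]+=.0005
rows(*[seatpose(f,n,.002,.0115) for f,n in((0,0),(.06,0),(.12,0),(.18,0),(.235,0),(.235,.02),(.235,.06),(.235,.12))])
E
```

```text
time: 21.45
tool_pos: [0.5279, 0.0831, 0.0278]
tool_rot: [-1.574, -0.002, -0.038]
contact_force: [-1.7, 1.2, 4.8]
opening: 0.034
at [0.5279 0.0831 0.0278] [-1.574 -0.002 -0.038] F [-1.7  1.2  4.8] open 0.034 t 21.45
[0.5291 0.0836 0.0275] [0.11 0.03 0.06] [0.003 0.    0.002]
[0.5301 0.0835 0.0323] [ 0.22 -0.46  0.06] [0.003 0.    0.062]
[0.5314 0.0835 0.0371] [ 0.35 -0.93  0.05] [ 0.003 -0.     0.122]
[0.533  0.0834 0.0418] [ 0.51 -1.4   0.05] [ 0.003 -0.     0.182]
[0.5347 0.0834 0.046 ] [ 0.68 -1.82  0.05] [ 0.003 -0.     0.237]
[0.5393 0.0832 0.0654] [ 1.15 -3.76  0.05] [ 0.003 -0.     0.237]
[0.5486 0.0828 0.1043] [ 2.09 -7.65  0.03] [ 0.003 -0.     0.237]
[0.5626 0.0823 0.1627] [  3.5  -13.48   0.02] [ 0.003 -0.     0.237]
```

```bash
python3 -m pendant '[[[0.05,-0.25,0,0,0,0.03,2.5],[0.1,-0.5,0,0,0,0.06,2.5],[0.18,-0.75,0,0,0,0.09,2.5],[0.25,-1,0,0,0,0.12,2.5],[0.33,-1.2,0,0,0,0.15,2.5],[0.41,-1.45,0,0,0,0.18,2.5],[0.5,-1.65,0,0,0,0.21,2.5],[0.58,-1.9,0,0,0,0.237,2.5],[0.7,-2.6,0,0,0,0.237,2.5],[1.05,-3.8,0,0,0,0.237,2.5],[2,-7.7,0,0,0,0.237,2.5],[2.6,-10.5,0,0,0,0.237,2.5],[2.6,-10.5,0,0,0,0.237,2.5]]]'
python3 - <<'E'
from h import *
grab('scene','s3')
plan((.42,.12,.1,YAW),(.38,.17,.1,YAW),(.38,.17,.014,YAW))
E
```

```text
time: 22.75
tool_pos: [0.5561, 0.0822, 0.1356]
tool_rot: [-1.574, 0.227, -0.039]
contact_force: [0.8, 0.2, -5.9]
opening: 0.0338
at [0.5543 0.0822 0.133 ] [-1.574  0.232 -0.039] F [ 0.9 -0.4 -8.1] open 0.034 t 22.8
[-12.44   6.32   3.28] [ 0.003 -0.    -0.232] rows>= 2.9
[-16.52   7.26   8.12] [ 0.003 -0.    -0.232] rows>= 4.0
[-14.54  15.63   8.15] [ 0.003 -0.    -0.232] rows>= 4.6
```

```bash
python3 -m pendant '[[[-4,1,2,0,0,-0.1,2.5],[-8,3,4,0,0,-0.2,2.5],[-12,5,6,0,0,-0.235,2.5],[-16.5,7,8.1,0,0,-0.235,2.5],[-16.5,7.3,8.1,0,0,-0.235,2.5],[-16.5,7.3,8.1,0,0,-0.235,2.5]]]'
python3 - <<'E'
from h import *
plan((.38,.17,.03,YAW),(.38,.17,.0125,YAW))
E
```

```text
time: 23.4
tool_pos: [0.3756, 0.1698, 0.0978]
tool_rot: [-1.575, 0.005, -0.036]
contact_force: [0.8, -0.2, -5.7]
opening: 0.0339
at [0.3756 0.1698 0.0978] [-1.575  0.005 -0.036] F [ 0.8 -0.2 -5.7] open 0.0339 t 23.4
[0.47 6.78 0.07] [ 0.005  0.002 -0.005] rows>= 1.4
[0.48 8.53 0.07] [ 0.005  0.002 -0.005] rows>= 1.7
```

```bash
python3 -m pendant '[[[0,3,0,0,0,0,2.5],[0,6,0,0,0,0,2.5],[0,7.8,0,0,0,0,2.5],[0,8.3,0,0,0,0,2.5],[0,8.5,0,0,0,0,2.5],[0,8.5,0,0,0,0,2.5]]]'
```

```text
time: 24.0
tool_pos: [0.3799, 0.1694, 0.0148]
tool_rot: [-1.574, -0.0, -0.038]
contact_force: [-0.7, 0.4, -5.5]
opening: 0.0338
```

```bash
python3 -m pendant '[[[0,0.1,0,0,0,0,2.5],[0,0.2,0,0,0,0,2.5],[0,0.2,0,0,0,0,2.5]]]'; python3 -m pendant '[[[0,0.05,0,0,0,0,2.5],[0,0.1,0,0,0,0,2.5],[0,0.1,0,0,0,0,2.5]]]'
```

```text
time: 24.3
tool_pos: [0.3794, 0.1696, 0.013]
tool_rot: [-1.574, -0.001, -0.038]
contact_force: [-0.2, -0.5, -5.5]
opening: 0.0338
time: 24.6
tool_pos: [0.3793, 0.1696, 0.0119]
tool_rot: [-1.574, -0.0, -0.038]
contact_force: [-1.5, -0.9, -0.3]
opening: 0.0338
```

Contact (-5.5 → -0.3 N). One more half millimetre, then release and retreat.

```bash
python3 -m pendant '[[[0,0.05,0,0,0,0,2.5],[0,0.05,0,0,0,0,2.5],[0,0.05,0,0,0,0,4],[0,0.05,0,0,0,0,5],[0,0.05,0,0,0,0,7],[0,0,0,0,0,0,7],[0,0,0,0,0,0,7],[0,-4,0,0,0,0,7],[0,-8,0,0,0,0,7],[0,-13,0,0,0,0,7],[0,-18,0,0,0,0,7],[0,-18,0,0,0,0,7],[0,-18,0,0,0,0,7],[0,-18,0,0,0,0,7]]]'
python3 - <<'E'
from h import *
c=grab('wrist','w9'); t=grab('top','top5'); s=grab('scene','s4')
V,U=np.mgrid[0:480,0:640]; V=V.ravel();U=U.ravel()
def cloud(c):
    T=np.linalg.inv(c['camera_from_world']); r=c['range_z'].ravel().astype(float)
    return T[:3,3]+(T[:3,:3]@np.array([(U-c['cx'])/c['fx']*r,-(V-c['cy'])/c['fy']*r,-r])).T
Q=cloud(c); m=(abs(Q[:,2]-.038)<.006)&(abs(Q[:,0]-.38)<.06)&(abs(Q[:,1]-.17)<.05)
print('weight',cv2.minAreaRect((Q[m][:,:2]*1000).astype(np.float32)),np.percentile(Q[m][:,2],[2,50,98]))
A=np.c_[Q[m][:,:2],np.ones(m.sum())]; print('plane',np.linalg.lstsq(A,Q[m][:,2],rcond=None)[0])
Q=cloud(t); m=(abs(Q[:,0]-.694)<.07)&(abs(Q[:,1]-.078)<.08); print('lid z',np.percentile(Q[m][:,2],[2,50,98]))
for tag in('top0','top5'):
    Q=cloud(load(tag)); m=(abs(Q[:,1]-.083)<.01)&(abs(Q[:,0]-.515)<.008); print(tag,'lever z',np.median(Q[m][:,2]))
cv2.imwrite('pics/fin.png',np.hstack([t['image'][100:400,60:560,::-1],s['image'][130:430,350:650][:, :290,::-1]])[:, :790])
E
```

```text
time: 26.0
tool_pos: [0.3784, 0.1699, 0.1905]
tool_rot: [-1.575, 0.003, -0.038]
contact_force: [0.3, 0.2, 0.4]
opening: 0.0698
weight ((379.83929443359375, 168.67408752441406), (33.964332580566406, 62.735015869140625), 87.70919036865234) [0.03631252 0.03829822 0.03990292]
plane [ 0.0045933  -0.00022457  0.03656551]
lid z [0.13224264 0.13848061 0.14508782]
top0 lever z 0.039178453987735895
top5 lever z 0.03848730528539601
```

View pics/fin.png

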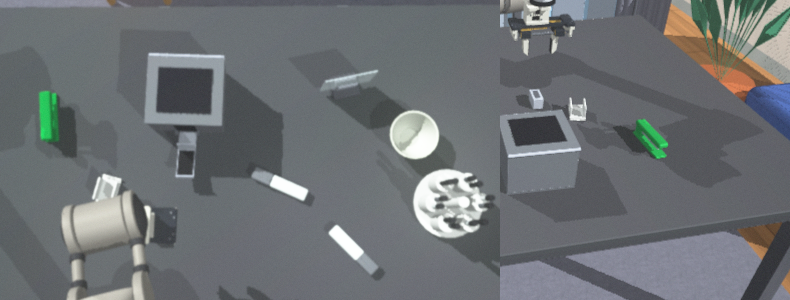

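The lid is closed at (185,90) and the lever is up. The weight stands at (536,98) in the right part, and the bystanders are in place. Handing in.

```bash
python3 -c "
from h import *
print(robot.hand_in()); s=status.observe(); print(s['time'])"
```

```text
the job is handed in; nothing more can be done
None
the job is handed in; nothing more can be done
```

The job is done and handed in at about 26 s of the 72 s allowed; the hand-in reports no verdict. I took the weight from its rack by its ends, stood it on the table and regripped it by its sides. I set it in the lever's seat, pressed it to the stop with about 17 N and let go. The smallest marker (105 mm) then went into the open bin, and I lifted the weight off so that the lid closed.

Last checks:
- **Weight:** it stands at (0.380, 0.169) with its top at 0.038 m and a fitted tilt under 0.005 rad.
- **Lid and lever:** the lid is flat at 0.138 m, as at the start. The lever reads 38.5 mm against 39.2 mm at the start, which is within depth noise, so I take it as fully up.
- **Marker:** it was seen lying in the bin before the lid closed, not after.
- **Bystanders:** the stapler, bowl, clip and turntable look unmoved in the last picture; I did not measure them.
- **Disagreements:** the lever hinge came out 2.5 mm apart by two methods. I used the lip and backstop value, and the close-up view agreed with it to under 1 mm. The top and wrist cameras differed by about 4–5 mm in x, so I used the wrist camera for each grasp.

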